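# Clamp the drilling jig's plate with four wing knobs, crosswise

### The job

Clamp the plate of the drilling jig down evenly by hand-tightening its four black wing knobs clockwise in two crosswise rounds, each knob followed by the one diagonally opposite: first bring all four lightly snug (about 0.09 N m of turning resistance), then in a second round bring all four hand-tight (about 0.22 N m). Feel for the resistance: do not overtighten any knob, do not let the plate go down crooked, leave the things around the jig alone, and let go of everything at the end.

Things in the scene. Friction and masses are not known exactly. Their poses are not given: they have to be found in the camera images.
- jig: drilling jig fixed to the bench: plywood base 230 x 230 x 18 mm with a wooden blank on it and low wooden rails (to 68 mm height) at the edge. Origin: centre of its underside, on the bench top; z up. Turned up to 35 degrees. Its four screws stand on a square, at 60 mm to each side of the centre. Knobs 1, 2, 3, 4 go round it, so 1 is diagonally opposite 3, and 2 opposite 4.
- plate: clamp plate, aluminium, 180 x 180 x 12 mm with a 50 mm square window, loose, lying level on four springy buffers, one under each knob (12 N per mm each). Origin: centre of its underside, 60 mm above the bench at the start; it sinks 1 to 2 mm when clamped. The rails let it slide 2 to 3 mm sideways.
- knob1: black wing knob, near left corner of the unturned jig seen from the robot. Origin: on its axis, at the foot of the hub, 81 mm above the bench; z up, x along the wing. Hub 28 mm across, 13 mm high; on it an upright wing to grip, 46 mm long (x), 14 mm thick (y), from 12 to 35 mm above the origin. Keeps its height when turned. All four knobs are alike.
- knob2: knob like knob 1, near right corner. Turned clockwise seen from above, every knob screws a 38 mm steel pressure foot under it down onto the plate, 6 mm per radian; the foot turns with it. It first turns almost freely (0.015 N m) for 0.05 to 0.9 rad, then the foot bites and the resistance climbs by about 0.3 N m per rad. It stays where it is left.
- knob3: knob like knob 1, far right corner. The pressure feet do not sit alike (up to 2 mm higher or lower, not measured), and they are sprung (9 N per mm), so neither angle nor height tells how hard a knob presses: only the turning resistance does. Tightening one knob eases the others a little. The wing sits on the screw with a torsion spring, 1 N m per rad, and springs back by that much when let go.
- knob4: knob like knob 1, far left corner. Turning resistance of every knob, held still after turning it forward: about 0.013 N m for each newton on the plate. Lightly snug is 0.07 to 0.12 N m (5 to 9 N, after 0.4 to 1.4 rad of hand turn), hand-tight 0.19 to 0.25 N m (15 to 19 N, 0.4 to 0.8 rad more); 0.30 N m is too much.
- tape: bystander: yellow tape measure, 90 x 36 x 62 mm, beside the jig. Origin: centre of its underside.
- clamp: bystander: dark steel C-clamp lying flat, about 120 x 120 x 14 mm, beside the jig. Origin: near its middle, at its underside.
- offcut: bystander: wooden offcut, 50 x 110 x 20 mm, beyond the jig. Origin: centre of its underside.

How it is judged:
On the way:
1. first round: all four knobs press the plate lightly at the same time (each over 2 N) and none is tight yet (each under 12 N) (contact force between knob1 and plate between 2 and 12 N and contact force between knob2 and plate between 2 and 12 N and contact force between knob3 and plate between 2 and 12 N and contact force between knob4 and plate between 2 and 12 N), for 0.2 s.
At the end, for the whole second after the job is handed in: every knob presses the plate with 10 to 22 N, the plate lies level (within 0.004 rad) and at rest, and nothing is held (contact force between knob1 and plate between 10 and 22 N and contact force between knob2 and plate between 10 and 22 N and contact force between knob3 and plate between 10 and 22 N and contact force between knob4 and plate between 10 and 22 N and angle between plate's own z axis and vertical below 0.004 rad and linear speed of plate below 0.01 m/s); the robot touches nothing.
It fails at once if a knob is overtightened (over 30 N on the plate) (contact force between any of knob1, knob2, knob3, knob4 and plate above 30 N).
It fails at once if the plate goes down crooked (over 0.008 rad out of level) (angle between plate's own z axis and vertical above 0.008 rad).
It fails at once if two neighbouring knobs are snug while the two across from them are still loose (not crosswise, first round) ((contact force between each of knob1, knob2 and plate above 4 N and contact force between each of knob3, knob4 and plate below 0.5 N) or (contact force between each of knob2, knob3 and plate above 4 N and contact force between each of knob4, knob1 and plate below 0.5 N) or (contact force between each of knob3, knob4 and plate above 4 N and contact force between each of knob1, knob2 and plate below 0.5 N) or (contact force between each of knob4, knob1 and plate above 4 N and contact force between each of knob2, knob3 and plate below 0.5 N)).
It fails at once if two neighbouring knobs are tight while the two across from them are only snug (not crosswise, second round) ((contact force between each of knob1, knob2 and plate above 13.5 N and contact force between each of knob3, knob4 and plate below 9 N) or (contact force between each of knob2, knob3 and plate above 13.5 N and contact force between each of knob4, knob1 and plate below 9 N) or (contact force between each of knob3, knob4 and plate above 13.5 N and contact force between each of knob1, knob2 and plate below 9 N) or (contact force between each of knob4, knob1 and plate above 13.5 N and contact force between each of knob2, knob3 and plate below 9 N)).
It fails at once if a thing beside the jig is pushed away (over 25 mm) (distance of any of tape, clamp, offcut from where it was at the start of the episode above 0.025 m).
It also fails if it takes over 72 s, if anything falls off the work surface, if the arm or the gripper's body presses on something with over 40 N, if the wrist force passes 120 N, or if a joint passes its speed limit or range.

### The arm

A 6-joint arm with a two-finger parallel gripper is mounted at the origin on the work surface. World frame = base frame: x ahead of the robot, y to its left, z up, the work surface at z = 0. Lengths are in m, angles in rad, forces in N, time in s.
With the tool pointing down it reaches from about 0.3 to 0.775 m from the base axis. Payload 14.6 kg.
Tool frame: the origin (TCP) lies between the finger pads; the fingertips stand 8 mm ahead of it and the grasp point (between the pads) lies 11 mm behind it (ctrl.tip_reach is the distance from the TCP to the fingertips, in m); y points along the fingers, z is the direction in which the jaws open and shut, and the axes are right-handed (so a half turn about y gives the same grasp; the last joint's range is limited). The gripper opens to 94 mm and grips with 3 to 60 N. Pads are 16 mm wide; open, the fingers measure 119 mm over their backs; the gripper's body (75 mm by 177 mm) begins 78 mm behind the grasp point.
Start: joints at [-1.339, 0.3, 1.521, -0, 1.321, -0.067], TCP at [0.162, -0.526, 0.213] pointing down, gripper open.
Joint ranges: [-3.03, 3.03], [-0.79, 2.21], [0.23, 2.52], [-1.04, 4.18], [0, 3.07], [-2.55, 2.55]. Speed limits (rad/s): [2.22, 2.22, 2.57, 3.14, 3.14, 3.14].

### API

Orientations are given as [roll, pitch, yaw] about the fixed x, y, z axes, in that order (R = Rz(yaw) Ry(pitch) Rx(roll)).
In Python, from station import ctrl gives the robot as it stands.
- The arm moves only by the tool play_rows, never from a script. Its arguments are lists of equal length, an entry for each row: "twist": the turn, a rotation vector about the world's x, y, z as a fraction of full scale, a list of three; "travel": the shift along the world's x, y, z as a fraction of full scale, a list of three; "grip": the gripper's target within -1 to 1 (shut at 1, half-way at 0, fully open at -1). A call has 1 to 12 rows; each row shifts and turns the commanded pose from where the row before left it; what a row does not reach is not made up. Full scale, the value 1, is 5 cm for a shift and 90 degrees for a turn. A row lasts 1/10 s, in which the tool goes at most 50 mm and 8.59 degrees, less where a joint would pass 70% of its speed; a pose out of reach is approached as far as the arm can. A call with a number of a shift or a turn outside -1 to 1 is refused whole. A call with a gripper value outside its range is refused whole. The fingers move at their own pace and stop on an object; "force" is the grip in N (left out, the last holds). Time passes only in rows, so rows that do not move let the fingers close. It gives the time, the measured TCP pose, the force and the opening at its end, in the units of the state.
- ctrl.get_obs(): the state, without advancing time (a new reading comes with each control period).
- ctrl.camera(name): name is "scene" or "top"; returns a dict with "img" (400x640x3 uint8, red, green, blue), "vfov" (degrees; the focal length in pixels is half the picture's height over the tangent of half this angle, whatever the lens; pixels are square), "cx", "cy" (the principal point, pixels), "rvec" (rotation vector, rad) and "tvec" (3), from world to camera coordinates, as OpenCV has them. Camera axes: x right, y down, z forward; pixel columns grow to the right and rows downward; lengths in m; the calibration is good to about 2 mm. A picture is of the moment at which its call begins. There is no depth.
- ctrl.hand_in(): hands the job in, once; it reports no verdict.
Trained networks look in a picture, given as the dict that the camera call returned (one of the last four; its "shot" number tells which), for a name from the list of things; names that differ only in an ending like _2 or _b are one class to them, and where a whole thing is asked for, a point or a joint stands for the part that bears it (a point fixed in the world has none). Each returns a list of dicts, best first, with "confidence" (0 to 1); they miss things now and then, are a little off and sometimes report something else, mostly with a low value. They report only what shows in the picture. A call takes as long as a camera call.
- ctrl.boxes_of(name, picture): "point" ([column, row] in pixels, amid what is visible of it).
- ctrl.trace(name, picture): "pixels" (400x640 bool, what is visible of it) and "point" ([column, row] in pixels, amid what is visible of it).
The state is a dict: "time_s": time; "qpos": joint angles; "joint_vel": joint speeds; "tau": joint torques, N m; "ee_pos": TCP position; "eef_rot": TCP orientation; "force": force on the tool from outside, world axes, zero at the start; "moment": the same for the moment, N m; "grip_width": finger opening in m.
Only numpy, scipy, OpenCV 4.12 (cv2) and the standard library are available. Lean on these libraries where they do the work, as an engineer would, in place of code of your own. Each camera call takes 0.05 s, during which the arm holds its last target.

## Working session

There is one attempt and no reset: what is moved stays moved. The work goes in short steps, Python scripts to look and compute and a tool call to move; the robot and the scene stay as the last step left them, time stands still between calls to the robot, and variables do not carry over. Pictures are saved under pics/ and viewed, and the job is handed in when it is done.

Besides the shell and the picture viewer there is one more tool, called after "Request:" by a JSON object that holds its "method" and its "body". play_rows: Moves the arm, as the interface text tells. Its arguments: {"type":"object","properties":{"twist":{"type":"array"},"travel":{"type":"array"},"grip":{"type":"array"},"force":{"type":"number"}},"required":["twist","travel","grip"]}

```bash
ls; mkdir -p pics; python3 - <<'E'
from station import ctrl
import cv2
o=ctrl.get_obs()
for k,v in o.items(): print(k,v)
for n in ["top","scene"]:
    c=ctrl.camera(n); cv2.imwrite(f"pics/{n}0.png",c["img"][:,:,::-1])
    print({k:v for k,v in c.items() if k!="img"})
    for t in ["knob1","plate","jig"]:
        r=ctrl.boxes_of(t,c); print(t,[(x["point"],round(x["confidence"],2)) for x in r])
E
```

```text
pics
time_s 0.0
qpos [-1.33857891e+00  3.00466898e-01  1.52157085e+00 -1.02520333e-05
  1.32069854e+00 -6.66017055e-02]
joint_vel [-2.02621123e-04  8.76189812e-05  8.32214209e-04  1.44400930e-03
 -5.72195385e-04 -1.51758962e-04]
tau [-1.25416813e-03 -5.31805193e+01 -3.52731764e+01  7.07485783e-02
  2.44888442e-02 -9.16751560e-05]
ee_pos [ 0.16185179 -0.52538525  0.21289296]
eef_rot [-1.57193808e+00  6.62032960e-05 -2.84277103e+00]
force [ 0.01580068 -0.31477945  0.51011907]
moment [ 0.00270171 -0.00380202  0.03818979]
grip_width 0.09403652551310436
{'vfov': 44.30270682572382, 'cx': 317.6366995435873, 'cy': 202.91368806813804, 'rvec': array([ 2.20284952, -2.02124108,  0.21123385]), 'tvec': array([0.01701638, 0.60195244, 1.12398861]), 'shot': 1}
knob1 [([269.8, 194.0], 0.8), ([284.9, 243.3], 0.72), ([319.0, 180.0], 0.69), ([334.3, 229.9], 0.54)]
plate [([300.5, 225.2], 0.9)]
jig [([304.5, 219.8], 0.65)]
{'vfov': 50.235625564261724, 'cx': 314.72304132007145, 'cy': 200.19188421996103, 'rvec': array([ 2.07670697,  0.9149239 , -0.47279177]), 'tvec': array([-0.41523126, -0.18251506,  1.3131229 ]), 'shot': 2}
knob1 [([369.3, 170.4], 0.68), ([343.2, 203.4], 0.61), ([323.0, 163.5], 0.53)]
plate [([329.0, 192.0], 0.65)]
jig [([336.0, 217.8], 0.91), ([332.4, 193.0], 0.73), ([376.3, 161.4], 0.16)]
```

View pics/top0.png

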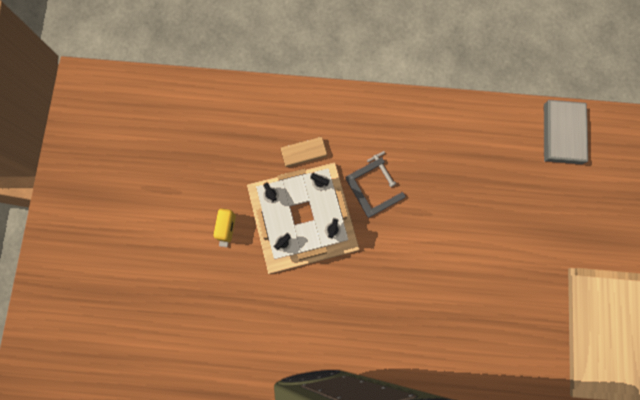

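View pics/scene0.png

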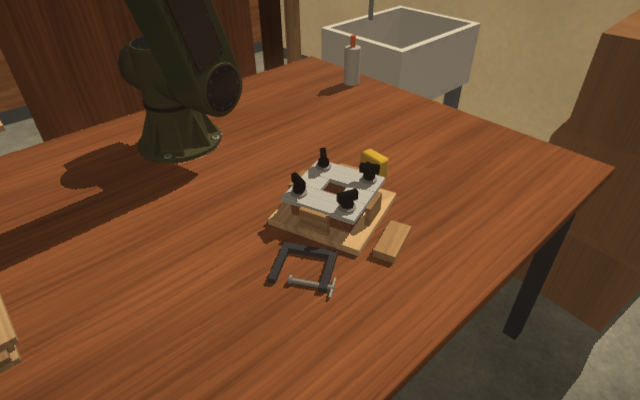

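The top picture shows the jig at about (303,213), with the knobs at (270,193), (320,180), (334,230) and (284,243). The tape is on its left (224,226), the C-clamp on its right (375,187), and the offcut beyond it (304,152).

```bash
cat > h.py <<'E'
import numpy as np, cv2
from station import ctrl
def K(c):
    f=200/np.tan(np.radians(c["vfov"])/2); return np.array([[f,0,c["cx"]],[0,f,c["cy"]],[0,0,1.]])
def unproj(c,uv,z):
    R,_=cv2.Rodrigues(c["rvec"]); C=-R.T@c["tvec"]
    uv=np.atleast_2d(uv).astype(float)
    d=(np.linalg.inv(K(c))@np.c_[uv,np.ones(len(uv))].T).T@R
    return C+d*((z-C[2])/d[:,2])[:,None]
def proj(c,P):
    return cv2.projectPoints(np.atleast_2d(np.array(P,float)),c["rvec"],c["tvec"],K(c),None)[0][:,0]
E
python3 - <<'E'
from h import *
c=ctrl.camera("top"); print("t",ctrl.get_obs()["time_s"])
cv2.imwrite("pics/top1.png",cv2.resize(c["img"][130:290,200:420,::-1],None,fx=3.6,fy=3.6,interpolation=cv2.INTER_CUBIC))
R,_=cv2.Rodrigues(c["rvec"]); print("cam",-R.T@c["tvec"])
for r in ctrl.trace("knob1",c):
    m=r["pixels"]; v,u=np.nonzero(m); P=unproj(c,np.c_[u,v],0.105)[:,:2]
    ev,V=np.linalg.eigh(np.cov(P.T)); print(r["point"],r["confidence"],m.sum(),P.mean(0),np.sqrt(ev),np.arctan2(V[1,1],V[0,1]))
for n in ["plate","jig"]:
  for r in ctrl.trace(n,c)[:1]:
    m=r["pixels"].astype(np.uint8); cc=max(cv2.findContours(m,0,1)[0],key=cv2.contourArea)
    P=unproj(c,cc[:,0],0.072 if n=="plate" else 0.018)[:,:2].astype(np.float32)
    print(n,r["confidence"],cv2.minAreaRect(P))
for n in ["tape","clamp","offcut"]:
    r=ctrl.boxes_of(n,c); print(n,[(unproj(c,x["point"],.02)[0],x["confidence"]) for x in r[:1]])
E
```

```text
t 0.45
cam [0.36108952 0.05526696 1.22169825]
[283.5, 244.1] 0.79 252 [0.49171342 0.13824184] [0.00983744 0.01085822] 2.397521399645765
[318.9, 178.6] 0.59 243 [0.64351205 0.07040229] [0.00934358 0.01201854] 0.984067796764422
[333.2, 227.2] 0.57 227 [0.53336644 0.02904168] [0.00836787 0.01187725] 2.891538265948492
[268.8, 194.1] 0.54 246 [0.60476149 0.18125551] [0.00873817 0.01308696] -2.576576297662813
plate 0.69 ((0.5705576539039612, 0.10583626478910446), (0.18291762471199036, 0.18386892974376678), 19.783273696899414)
jig 0.82 ((0.5714210271835327, 0.10617014765739441), (0.23475733399391174, 0.2311697006225586), 19.502960205078125)
tape [(array([0.7469931 , 0.12324865, 0.02      ]), 0.71)]
clamp [(array([ 0.6532872 , -0.03202343,  0.02      ]), 0.8)]
offcut [(array([0.74201436, 0.11894401, 0.02      ]), 0.87)]
```

View pics/top1.png

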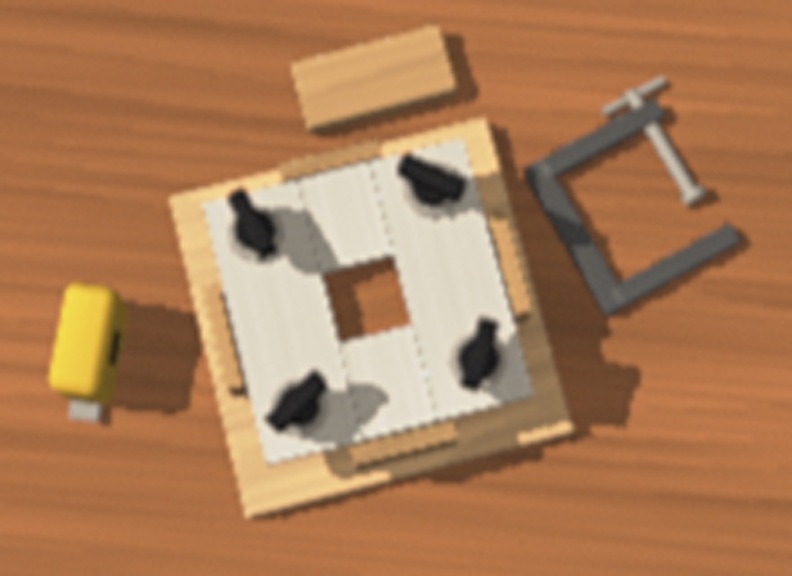

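```bash
cat > fit.py <<'E'
from h import *
from scipy.optimize import minimize
from scipy.ndimage import gaussian_filter
def body(x,y,th):
    a=np.linspace(0,2*np.pi,24,endpoint=False)
    hub=[np.c_[x+.014*np.cos(a),y+.014*np.sin(a),np.full(24,z)] for z in (.081,.094)]
    ct,st=np.cos(th),np.sin(th)
    w=np.array([[x+ct*i*.023-st*j*.007,y+st*i*.023+ct*j*.007,z] for i in(-1,1) for j in(-1,1) for z in(.093,.116)])
    return np.vstack(hub),w
S=4
def render(c,p,box):
    u0,v0,w,h=box; m=np.zeros((h*S,w*S),np.uint8)
    for P in body(*p):
        q=(proj(c,P)-[u0,v0]+.5)*S
        cv2.fillConvexPoly(m,cv2.convexHull(np.round(q*16).astype(np.int32)),255,shift=4)
    return cv2.resize(m,(w,h),interpolation=cv2.INTER_AREA)/255.
def fit(cs,p0,thr=0.24):
    data=[]
    for c in cs:
        uv=proj(c,[[p0[0],p0[1],.098]])[0]; box=(int(uv[0])-18,int(uv[1])-18,36,36)
        g=c["img"][box[1]:box[1]+36,box[0]:box[0]+36].astype(float).max(2)
        data.append((c,box,1/(1+np.exp((g-70)/10))))
    def cost(p): return sum(((gaussian_filter(render(c,p,b),.7)-t)**2).sum() for c,b,t in data)
    best=None
    for th in np.arange(0,np.pi,np.pi/8):
        r=minimize(cost,[p0[0],p0[1],th],method="Nelder-Mead",options=dict(initial_simplex=[[p0[0],p0[1],th],[p0[0]+.006,p0[1],th],[p0[0],p0[1]+.006,th],[p0[0],p0[1],th+.3]],xatol=1e-4,fatol=.01))
        if best is None or r.fun<best.fun: best=r
    return best.x,best.fun
E
python3 - <<'E'
from fit import *
ct=ctrl.camera("top"); cs=ctrl.camera("scene")
k={1:(.492,.14),2:(.5335,.029),3:(.645,.070),4:(.606,.182)}
for n,p in k.items():
    for nm,l in (("top",[ct]),("scene",[cs]),("both",[ct,cs])):
        x,f=fit(l,p); x[2]%=np.pi; print(n,nm,x.round(4),round(f,2))
o=ctrl.get_obs(); print(o["time_s"],o["moment"],o["force"])
E
```

```text
1 top [0.4933 0.1406 2.4409] 32.24
1 scene [0.493  0.1432 2.4074] 7.43
1 both [0.4935 0.1419 2.4053] 42.76
2 top [0.5337 0.028  2.9275] 31.15
2 scene [0.5343 0.0299 2.8015] 12.36
2 both [0.5348 0.0291 2.8174] 49.72
3 top [0.6463 0.0683 1.138 ] 35.27
3 scene [0.6457 0.0712 1.3638] 52.91
3 both [0.6462 0.0701 1.2403] 93.58
4 top [0.6064 0.1818 0.5918] 31.84
4 scene [0.6051 0.1853 0.6349] 22.5
4 both [0.6063 0.183  0.5917] 60.7
0.85 [-0.02614654  0.03974491 -0.02579427] [0.9222263  0.79190786 0.1968703 ]
```

Request:
{"method": "play_rows", "body": {"twist": [[0, 0, 0.09], [0, 0, 0.09], [0, 0, 0.09], [0, 0, 0.09], [0, 0, 0.09], [0, 0, 0.09], [0, 0, 0.09], [0, 0, 0.09], [0, 0, 0.09], [0, 0, 0.09], [0, 0, 0.09], [0, 0, 0.09]], "travel": [[0.44, 0.89, 0], [0.44, 0.89, 0], [0.44, 0.89, 0], [0.44, 0.89, 0], [0.44, 0.89, 0], [0.44, 0.89, 0], [0.44, 0.89, 0], [0.44, 0.89, 0], [0.44, 0.89, 0], [0.44, 0.89, 0], [0.44, 0.89, 0], [0.44, 0.89, 0]], "grip": [0, 0, 0, 0, 0, 0, 0, 0, 0, 0, 0, 0], "force": 25}}

```text
time_s: 2.05
ee_pos: [0.4264, 0.0105, 0.2138]
eef_rot: [-1.57, -0.001, -1.14]
force: [1.8, -1.0, 0.5]
grip_width: 0.047
```

Request:
{"method": "play_rows", "body": {"twist": [[0, 0, 0.087], [0, 0, 0.087], [0, 0, 0.087], [0, 0, 0], [0, 0, 0], [0, 0, 0]], "travel": [[0.45, 0.89, 0], [0.45, 0.89, 0], [0.45, 0.89, 0], [0, 0, -0.8], [0, 0, -0.8], [0, 0, 0]], "grip": [0, 0, 0, 0, 0, 0]}}

```text
time_s: 2.65
ee_pos: [0.4911, 0.1417, 0.1292]
eef_rot: [-1.577, 0.005, -0.736]
force: [-0.7, -0.6, 0.7]
grip_width: 0.0472
```

```bash
python3 - <<'E'
from h import *
c=ctrl.camera("scene")
cv2.imwrite("pics/s1.png",cv2.resize(c["img"][110:260,230:450,::-1],None,fx=3.6,fy=3.6,interpolation=cv2.INTER_CUBIC))
M=[];T=[]
for i in range(5):
    ctrl.camera("scene"); o=ctrl.get_obs(); M.append(o["moment"]); T.append(o["tau"][[0,4,5]])
print(np.round(M,4)); print(np.round(T,4)); print(o["ee_pos"],o["eef_rot"],o["time_s"],o["qpos"])
E
```

```text
[[-0.0467 -0.1826 -0.0036]
 [-0.0025 -0.1313  0.0208]
 [ 0.0415 -0.0989 -0.0043]
 [-0.026  -0.1341  0.0198]
 [-0.0156 -0.1463  0.0089]]
[[ 3.333e-01 -1.669e-01 -1.900e-03]
 [ 2.227e-01  1.390e-02 -7.000e-04]
 [ 1.370e-01  6.940e-02 -0.000e+00]
 [ 7.720e-02  8.180e-02  3.000e-04]
 [ 3.090e-02  8.070e-02  3.000e-04]]
[0.49424182 0.14183119 0.13544791] [-1.56825852 -0.0018037  -0.73681204] 2.95 [ 2.08204855e-01  2.99373113e-01  1.71358834e+00  2.72148675e-05
  1.12551781e+00 -6.25793403e-01]
```

View pics/s1.png

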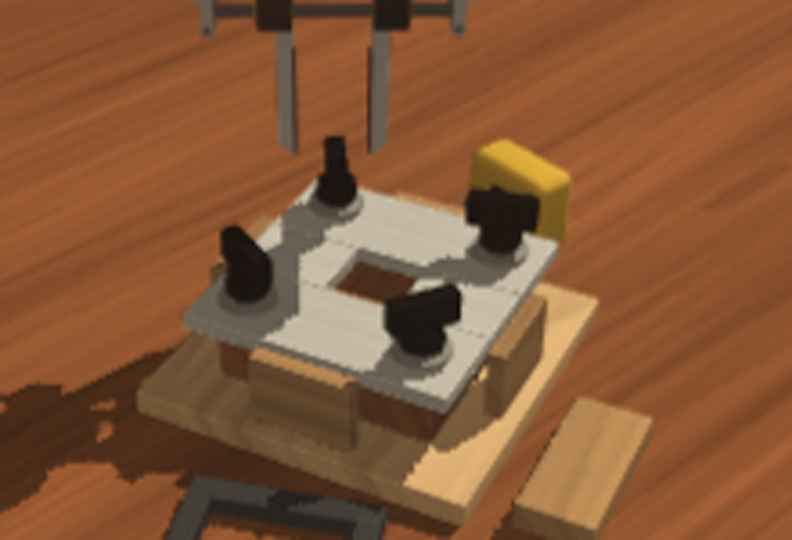

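The fingers straddle knob 1's wing, with tips at (293,150) and (377,150) and the wing at (335,150). `tau[5]` is a clean torque reading.

Request:
{"method": "play_rows", "body": {"twist": [[0, 0, 0], [0, 0, 0], [0, 0, 0], [0, 0, 0], [0, 0, 0], [0, 0, 0]], "travel": [[0, 0, -0.6], [0, 0, 0], [0, 0, 0], [0, 0, 0], [0, 0, 0], [0, 0, 0]], "grip": [0, 0, 1, 1, 1, 1], "force": 25}}

```text
time_s: 3.55
ee_pos: [0.4937, 0.1419, 0.1042]
eef_rot: [-1.57, -0.001, -0.736]
force: [0.4, -0.2, 0.4]
grip_width: 0.0186
```

```bash
cat > st.py <<'E'
from h import *
import sys
n=int(sys.argv[1]) if len(sys.argv)>1 else 1
M=[]
for i in range(n):
    ctrl.camera("scene"); o=ctrl.get_obs(); M.append(o["moment"][2])
if n==0: o=ctrl.get_obs(); M=[o["moment"][2]]
print("t",round(o["time_s"],2),"Mz",round(np.mean(M),4),"tau6",round(o["tau"][5],4),"F",o["force"].round(1),"pos",o["ee_pos"].round(4),"yaw",round(o["eef_rot"][2],4),"q6",round(o["qpos"][5],3),"v6",round(o["joint_vel"][5],3),"w",round(o["grip_width"],4))
E
python3 st.py 2
```

```text
t 3.65 Mz 0.0474 tau6 0.0026 F [0.3 1.1 1.9] pos [0.4938 0.1421 0.104 ] yaw -0.7364 q6 -0.626 v6 -0.0 w 0.0138
```

Request:
{"method": "play_rows", "body": {"twist": [[0, 0, -0.06], [0, 0, -0.06], [0, 0, -0.06], [0, 0, 0]], "travel": [[0, 0, 0], [0, 0, 0], [0, 0, 0], [0, 0, 0]], "grip": [1, 1, 1, 1]}}

```text
time_s: 4.05
ee_pos: [0.4934, 0.1417, 0.104]
eef_rot: [-1.571, -0.0, -1.023]
force: [-1.9, -1.7, 5.4]
grip_width: 0.0133
```

```bash
python3 st.py 4
```

```text
t 4.25 Mz -0.0016 tau6 -0.0005 F [-2.8 -2.   5.2] pos [0.4934 0.1417 0.104 ] yaw -1.0192 q6 -0.343 v6 -0.001 w 0.0139
```

Request:
{"method": "play_rows", "body": {"twist": [[0, 0, -0.06], [0, 0, -0.06], [0, 0, -0.06], [0, 0, 0]], "travel": [[0, 0, 0], [0, 0, 0], [0, 0, 0], [0, 0, 0]], "grip": [1, 1, 1, 1]}}

```text
time_s: 4.65
ee_pos: [0.4929, 0.1415, 0.104]
eef_rot: [-1.572, -0.0, -1.305]
force: [-6.6, -3.8, 8.8]
grip_width: 0.0134
```

```bash
python3 st.py 4
```

```text
t 4.85 Mz -0.0033 tau6 0.0086 F [-6.9 -2.6  9. ] pos [0.4929 0.1415 0.104 ] yaw -1.3019 q6 -0.06 v6 -0.001 w 0.0139
```

Request:
{"method": "play_rows", "body": {"twist": [[0, 0, -0.06], [0, 0, -0.06], [0, 0, 0], [0, 0, 0]], "travel": [[-0.01, -0.004, 0.01], [0, 0, 0], [0, 0, 0], [0, 0, 0]], "grip": [1, 1, 1, 1]}}

```text
time_s: 5.25
ee_pos: [0.4925, 0.1414, 0.104]
eef_rot: [-1.572, -0.0, -1.487]
force: [-5.9, -3.6, 4.5]
grip_width: 0.0139
```

```bash
python3 st.py 4
```

```text
t 5.45 Mz 0.0413 tau6 0.0321 F [-5.1 -3.1  4.3] pos [0.4925 0.1414 0.104 ] yaw -1.4871 q6 0.125 v6 -0.001 w 0.0136
```

Request:
{"method": "play_rows", "body": {"twist": [[0, 0, -0.06], [0, 0, -0.06], [0, 0, 0], [0, 0, 0]], "travel": [[-0.006, -0.004, 0.006], [0, 0, 0], [0, 0, 0], [0, 0, 0]], "grip": [1, 1, 1, 1]}}

```text
time_s: 5.85
ee_pos: [0.4921, 0.1414, 0.1041]
eef_rot: [-1.572, -0.0, -1.674]
force: [-5.2, 0.0, 1.7]
grip_width: 0.0135
```

```bash
python3 st.py 4
```

```text
t 6.05 Mz 0.1024 tau6 0.079 F [-5.5 -2.   1.5] pos [0.4921 0.1414 0.1041] yaw -1.6737 q6 0.311 v6 -0.001 w 0.0138
```

Request:
{"method": "play_rows", "body": {"twist": [[0, 0, 0], [0, 0, 0], [0, 0, 0], [0, 0, -0.036], [0, 0, -0.036], [0, 0, -0.036], [0, 0, -0.036], [0, 0, 0], [0, 0, 0], [0, 0, 0], [0, 0, 0]], "travel": [[0, 0, 0], [0, 0, 0.02], [0, 0, 0.78], [0.772, -0.36, 0], [0.772, -0.36, 0], [0.772, -0.36, 0], [0.772, -0.36, 0], [0, 0, 0], [0, 0, -0.4], [0, 0, -0.38], [0, 0, 0]], "grip": [0, 0, 0, 0, 0, 0, 0, 0, 0, 0, 0]}}

```text
time_s: 7.15
ee_pos: [0.6457, 0.0696, 0.1028]
eef_rot: [-1.574, -0.001, -1.903]
force: [-0.2, -0.3, -0.3]
grip_width: 0.0472
```

```bash
cat > pic.py <<'E'
from h import *
import sys
c=ctrl.camera("scene")
cv2.imwrite(f"pics/{sys.argv[1]}.png",cv2.resize(c["img"][110:260,230:450,::-1],None,fx=3.6,fy=3.6,interpolation=cv2.INTER_CUBIC))
E
python3 pic.py s2;python3 st.py 1
```

```text
t 7.25 Mz -0.0114 tau6 -0.0272 F [-0.8 -0.1  0.6] pos [0.647  0.0697 0.1059] yaw -1.9037 q6 0.384 v6 0.005 w 0.0469
```

View pics/s2.png

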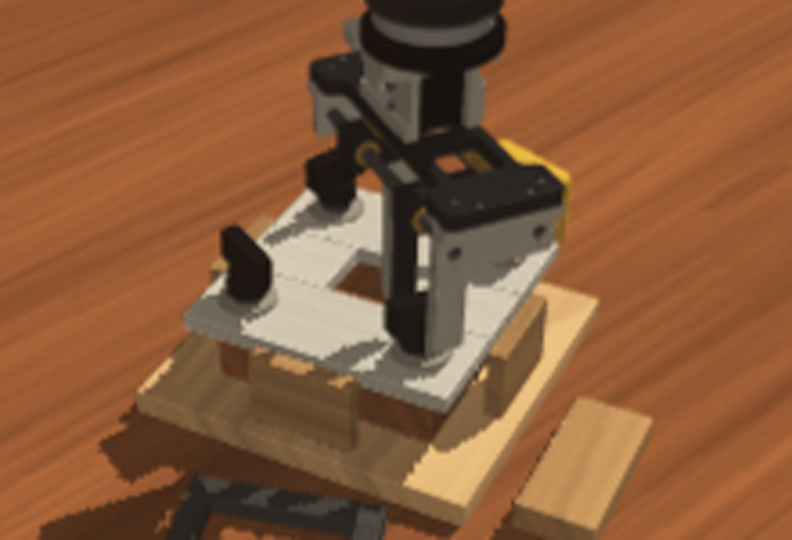

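The fingers straddle knob 3's wing at about (405,315). Next I close and turn.

Request:
{"method": "play_rows", "body": {"twist": [[0, 0, 0], [0, 0, 0], [0, 0, 0], [0, 0, 0], [0, 0, 0], [0, 0, -0.06], [0, 0, -0.06], [0, 0, 0], [0, 0, 0]], "travel": [[0, 0, -0.01], [0, 0, 0], [0, 0, 0], [0, 0, 0], [0, 0, 0], [0, 0, 0], [0, 0, 0], [0, 0, 0], [0, 0, 0]], "grip": [1, 1, 1, 1, 1, 1, 1, 1, 1]}}

```text
time_s: 8.15
ee_pos: [0.6455, 0.0701, 0.1051]
eef_rot: [-1.575, -0.002, -2.093]
force: [-14.4, 3.1, 10.0]
grip_width: 0.0139
```

```bash
python3 st.py 2
```

```text
t 8.25 Mz 0.0013 tau6 0.0059 F [-14.1   2.2   9.1] pos [0.6455 0.07   0.1051] yaw -2.0931 q6 0.573 v6 -0.002 w 0.0136
```

Request:
{"method": "play_rows", "body": {"twist": [[0, 0, -0.06], [0, 0, -0.06], [0, 0, -0.06], [0, 0, 0], [0, 0, 0]], "travel": [[-0.025, 0.004, 0.006], [0, 0, 0], [0, 0, 0], [0, 0, 0], [0, 0, 0]], "grip": [1, 1, 1, 1, 1]}}

```text
time_s: 8.75
ee_pos: [0.645, 0.0702, 0.1052]
eef_rot: [-1.573, -0.001, -2.376]
force: [-7.3, 2.7, 3.1]
grip_width: 0.0136
```

```bash
python3 st.py 2
```

```text
t 8.85 Mz -0.0029 tau6 0.0001 F [-7.2  2.6  2.5] pos [0.645  0.0702 0.1052] yaw -2.3759 q6 0.857 v6 0.0 w 0.014
```

Request:
{"method": "play_rows", "body": {"twist": [[0, 0, -0.06], [0, 0, -0.06], [0, 0, 0], [0, 0, 0]], "travel": [[-0.01, 0.004, 0.004], [0, 0, 0], [0, 0, 0], [0, 0, 0]], "grip": [1, 1, 1, 1]}}

```text
time_s: 9.25
ee_pos: [0.6448, 0.0704, 0.1052]
eef_rot: [-1.572, -0.001, -2.562]
force: [-4.9, 3.6, 1.2]
grip_width: 0.0136
```

```bash
python3 st.py 2
```

```text
t 9.35 Mz -0.0124 tau6 -0.0011 F [-4.3  3.6  1.6] pos [0.6448 0.0703 0.1052] yaw -2.5617 q6 1.043 v6 0.002 w 0.0138
```

Request:
{"method": "play_rows", "body": {"twist": [[0, 0, -0.06], [0, 0, -0.06], [0, 0, 0], [0, 0, 0]], "travel": [[-0.006, 0.004, 0.002], [0, 0, 0], [0, 0, 0], [0, 0, 0]], "grip": [1, 1, 1, 1]}}

```text
time_s: 9.75
ee_pos: [0.6446, 0.0705, 0.1052]
eef_rot: [-1.572, -0.001, -2.748]
force: [-3.8, 4.6, -0.2]
grip_width: 0.0139
```

```bash
python3 st.py 2
```

```text
t 9.85 Mz 0.0343 tau6 0.022 F [-3.5  3.7 -0.3] pos [0.6447 0.0705 0.1052] yaw -2.748 q6 1.229 v6 -0.001 w 0.0137
```

Request:
{"method": "play_rows", "body": {"twist": [[0, 0, -0.07], [0, 0, -0.06], [0, 0, 0], [0, 0, 0]], "travel": [[-0.006, 0.006, 0], [0, 0, 0], [0, 0, 0], [0, 0, 0]], "grip": [1, 1, 1, 1]}}

```text
time_s: 10.25
ee_pos: [0.6445, 0.0707, 0.1052]
eef_rot: [-1.571, -0.0, -2.951]
force: [-2.4, 4.7, -1.3]
grip_width: 0.0136
```

```bash
python3 st.py 4
```

```text
t 10.45 Mz 0.0909 tau6 0.0679 F [-1.8  4.4 -0.3] pos [0.6446 0.0707 0.1053] yaw -2.9514 q6 1.433 v6 0.001 w 0.0136
```

Request:
{"method": "play_rows", "body": {"twist": [[0, 0, 0], [0, 0, 0], [0, 0, 0], [0, 0, 0.093], [0, 0, 0.093], [0, 0, 0.093], [0, 0, 0.093], [0, 0, 0.093], [0, 0, 0.093], [0, 0, 0.093], [0, 0, 0.093], [0, 0, 0.093]], "travel": [[0, 0, 0], [0, 0, 0.02], [0, 0, 0.88], [-0.125, -0.046, 0], [-0.125, -0.046, 0], [-0.125, -0.046, 0], [-0.125, -0.046, 0], [-0.125, -0.046, 0], [-0.125, -0.046, 0], [-0.125, -0.046, 0], [-0.125, -0.046, 0], [-0.125, -0.046, 0]], "grip": [0, 0, 0, 0, 0, 0, 0, 0, 0, 0, 0, 0]}}

```text
time_s: 11.65
ee_pos: [0.5884, 0.0492, 0.1507]
eef_rot: [-1.57, -0.0, -1.635]
force: [0.2, 0.4, -0.3]
grip_width: 0.0473
```

Request:
{"method": "play_rows", "body": {"twist": [[0, 0, 0.093], [0, 0, 0.093], [0, 0, 0.093], [0, 0, 0.093], [0, 0, 0.093], [0, 0, 0.093], [0, 0, 0.093], [0, 0, 0.093], [0, 0, 0.093], [0, 0, 0], [0, 0, 0]], "travel": [[-0.125, -0.046, 0], [-0.125, -0.046, 0], [-0.125, -0.046, 0], [-0.125, -0.046, 0], [-0.125, -0.046, 0], [-0.125, -0.046, 0], [-0.125, -0.046, 0], [-0.125, -0.046, 0], [-0.125, -0.046, 0], [0, 0, 0], [0, 0, 0]], "grip": [0, 0, 0, 0, 0, 0, 0, 0, 0, 0, 0]}}

```text
time_s: 12.75
ee_pos: [0.5325, 0.0288, 0.1507]
eef_rot: [-1.571, -0.001, -0.332]
force: [-0.3, 0.4, 0.1]
grip_width: 0.0466
```

```bash
python3 pic.py s3;python3 st.py 1
```

```text
t 12.85 Mz 0.0318 tau6 0.0029 F [-0.3 -0.5  0.6] pos [0.5325 0.0289 0.1505] yaw -0.3308 q6 -1.254 v6 -0.012 w 0.0465
```

View pics/s3.png

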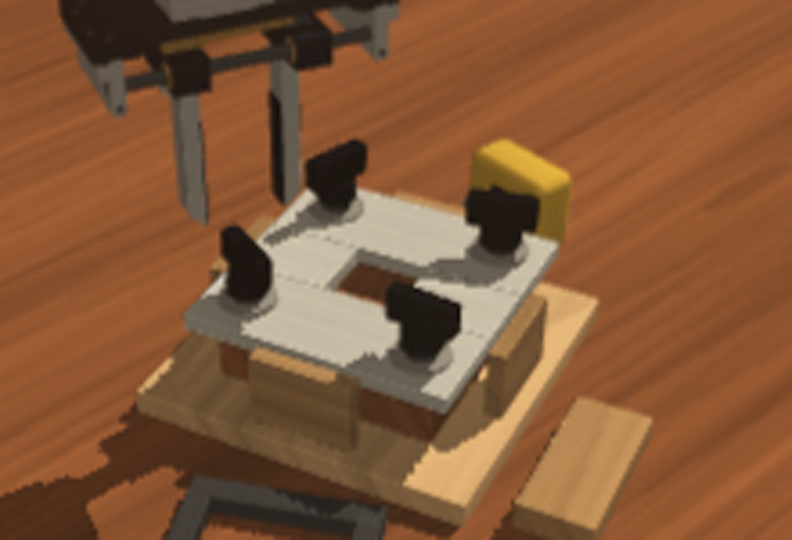

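The fingers are over knob 2 (240,250) and aligned with its wing. Next I descend and grip.

Request:
{"method": "play_rows", "body": {"twist": [[0, 0, 0], [0, 0, 0], [0, 0, 0], [0, 0, 0], [0, 0, 0], [0, 0, 0], [0, 0, 0], [0, 0, 0], [0, 0, -0.06], [0, 0, -0.06], [0, 0, 0], [0, 0, 0]], "travel": [[0, 0.006, -0.5], [0, 0, -0.41], [0, 0, 0], [0, 0, 0], [0, 0, 0], [0, 0, 0], [0, 0, 0], [0, 0, 0], [0, 0, 0], [0, 0, 0], [0, 0, 0], [0, 0, 0]], "grip": [0, 0, 0, 1, 1, 1, 1, 1, 1, 1, 1, 1]}}

```text
time_s: 14.05
ee_pos: [0.5332, 0.03, 0.1056]
eef_rot: [-1.568, -0.002, -0.517]
force: [4.6, 6.1, -0.4]
grip_width: 0.0138
```

```bash
python3 st.py 2
```

```text
t 14.15 Mz -0.0365 tau6 -0.0156 F [5.5 5.8 0. ] pos [0.5332 0.03   0.1056] yaw -0.5165 q6 -1.068 v6 0.001 w 0.0137
```

Request:
{"method": "play_rows", "body": {"twist": [[0, 0, -0.06], [0, 0, -0.06], [0, 0, -0.03], [0, 0, 0], [0, 0, 0]], "travel": [[0.01, 0.014, 0], [0, 0, 0], [0, 0, 0], [0, 0, 0], [0, 0, 0]], "grip": [1, 1, 1, 1, 1]}}

```text
time_s: 14.65
ee_pos: [0.5331, 0.03, 0.1056]
eef_rot: [-1.57, -0.001, -0.75]
force: [0.4, 0.9, 6.0]
grip_width: 0.0134
```

```bash
python3 st.py 2
```

```text
t 14.75 Mz 0.0376 tau6 0.0393 F [1.2 0.7 4.8] pos [0.5331 0.03   0.1056] yaw -0.7503 q6 -0.833 v6 -0.001 w 0.0137
```

Request:
{"method": "play_rows", "body": {"twist": [[0, 0, -0.06], [0, 0, -0.05], [0, 0, 0], [0, 0, 0]], "travel": [[0, 0, 0.006], [0, 0, 0], [0, 0, 0], [0, 0, 0]], "grip": [1, 1, 1, 1]}}

```text
time_s: 15.15
ee_pos: [0.533, 0.0299, 0.1056]
eef_rot: [-1.57, -0.001, -0.921]
force: [1.7, -0.2, 5.9]
grip_width: 0.0137
```

```bash
python3 st.py 4
```

```text
t 15.35 Mz 0.073 tau6 0.073 F [ 1.8 -0.2  5.3] pos [0.533  0.0299 0.1056] yaw -0.9215 q6 -0.662 v6 -0.001 w 0.014
```

Request:
{"method": "play_rows", "body": {"twist": [[0, 0, -0.045], [0, 0, 0], [0, 0, 0]], "travel": [[0, 0, 0.006], [0, 0, 0], [0, 0, 0]], "grip": [1, 1, 1]}}

```text
time_s: 15.65
ee_pos: [0.5329, 0.0299, 0.1056]
eef_rot: [-1.57, -0.001, -0.992]
force: [3.9, -0.4, 3.1]
grip_width: 0.0137
```

```bash
python3 st.py 4
```

```text
t 15.85 Mz 0.1118 tau6 0.0536 F [ 4.1 -0.7  3. ] pos [0.5329 0.0299 0.1056] yaw -0.9941 q6 -0.589 v6 0.008 w 0.0142
```

Request:
{"method": "play_rows", "body": {"twist": [[0, 0, 0], [0, 0, 0], [0, 0, 0], [0, 0, 0.092], [0, 0, 0.092], [0, 0, 0.092], [0, 0, 0.092], [0, 0, 0.092], [0, 0, 0.092], [0, 0, 0.092], [0, 0, 0.092], [0, 0, 0.092]], "travel": [[0, 0, 0], [0, 0, 0.02], [0, 0, 0.88], [0.129, 0.278, 0], [0.129, 0.278, 0], [0.129, 0.278, 0], [0.129, 0.278, 0], [0.129, 0.278, 0], [0.129, 0.278, 0], [0.129, 0.278, 0], [0.129, 0.278, 0], [0.129, 0.278, 0]], "grip": [0, 0, 0, 0, 0, 0, 0, 0, 0, 0, 0, 0]}}

```text
time_s: 17.05
ee_pos: [0.5903, 0.1556, 0.1498]
eef_rot: [-1.57, 0.002, 0.311]
force: [-0.1, -0.1, -0.3]
grip_width: 0.0469
```

Request:
{"method": "play_rows", "body": {"twist": [[0, 0, 0.092], [0, 0, 0.092], [0, 0, 0], [0, 0, 0]], "travel": [[0.129, 0.278, 0], [0.129, 0.278, 0], [0, 0, 0], [0, 0, 0]], "grip": [0, 0, 0, 0]}}

```text
time_s: 17.45
ee_pos: [0.603, 0.1826, 0.1499]
eef_rot: [-1.57, 0.001, 0.59]
force: [-0.1, -0.4, -0.5]
grip_width: 0.0474
```

```bash
python3 pic.py s4;python3 st.py 1
```

```text
t 17.55 Mz 0.0188 tau6 0.019 F [ 0.2 -0.2 -0.2] pos [0.6032 0.1822 0.1503] yaw 0.5904 q6 -1.926 v6 -0.013 w 0.047
```

View pics/s4.png

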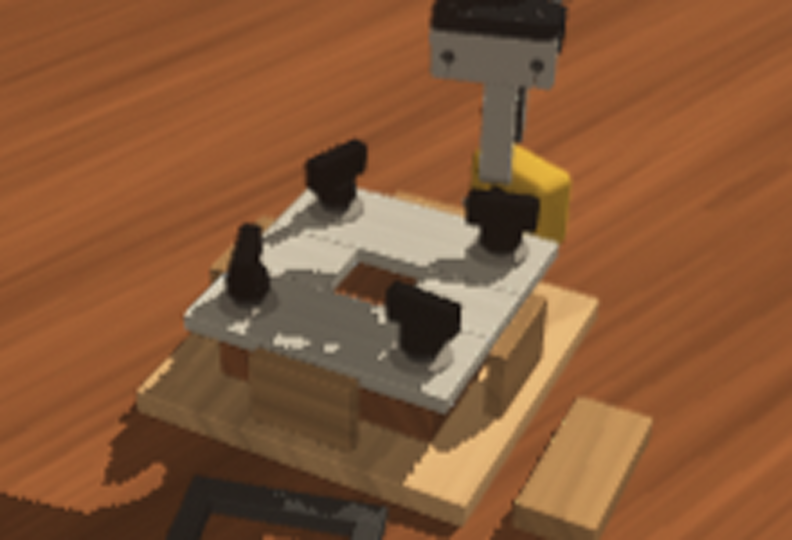

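The hand is over knob 4 (500,215), square with its wing. The fingers stay above the tape.

Request:
{"method": "play_rows", "body": {"twist": [[0, 0, 0], [0, 0, 0], [0, 0, 0], [0, 0, 0], [0, 0, 0], [0, 0, 0], [0, 0, 0], [0, 0, 0], [0, 0, -0.06], [0, 0, -0.06], [0, 0, 0], [0, 0, 0]], "travel": [[0.012, 0.006, -0.5], [0, 0, -0.4], [0, 0, 0], [0, 0, 0], [0, 0, 0], [0, 0, 0], [0, 0, 0], [0, 0, 0], [0, 0, 0], [0, 0, 0], [0, 0, 0], [0, 0, 0]], "grip": [0, 0, 0, 1, 1, 1, 1, 1, 1, 1, 1, 1]}}

```text
time_s: 18.75
ee_pos: [0.6042, 0.1836, 0.106]
eef_rot: [-1.57, -0.001, 0.409]
force: [-4.1, 3.1, 4.9]
grip_width: 0.0136
```

```bash
python3 st.py 2
```

```text
t 18.85 Mz -0.0251 tau6 -0.0007 F [-3.1  3.1  5.6] pos [0.6042 0.1836 0.106 ] yaw 0.409 q6 -1.743 v6 0.0 w 0.0138
```

Request:
{"method": "play_rows", "body": {"twist": [[0, 0, -0.06], [0, 0, -0.06], [0, 0, -0.03], [0, 0, 0], [0, 0, 0]], "travel": [[-0.006, 0.008, 0.006], [0, 0, 0], [0, 0, 0], [0, 0, 0], [0, 0, 0]], "grip": [1, 1, 1, 1, 1]}}

```text
time_s: 19.35
ee_pos: [0.604, 0.1838, 0.106]
eef_rot: [-1.57, -0.001, 0.173]
force: [-0.6, 3.0, 4.6]
grip_width: 0.0138
```

```bash
python3 st.py 2
```

```text
t 19.45 Mz 0.009 tau6 -0.0314 F [-1.6  3.5  4.7] pos [0.604  0.1838 0.106 ] yaw 0.1722 q6 -1.506 v6 0.01 w 0.0137
```

Request:
{"method": "play_rows", "body": {"twist": [[0, 0, -0.06], [0, 0, -0.06], [0, 0, -0.03], [0, 0, 0], [0, 0, 0]], "travel": [[-0.002, 0.006, 0.006], [0, 0, 0], [0, 0, 0], [0, 0, 0], [0, 0, 0]], "grip": [1, 1, 1, 1, 1]}}

```text
time_s: 19.95
ee_pos: [0.6039, 0.184, 0.106]
eef_rot: [-1.57, -0.0, -0.063]
force: [1.1, 4.4, 1.1]
grip_width: 0.0139
```

```bash
python3 st.py 2
```

```text
t 20.05 Mz 0.1186 tau6 0.0158 F [1.7 4.6 1.9] pos [0.604  0.184  0.1061] yaw -0.0639 q6 -1.269 v6 0.007 w 0.0136
```

```bash
python3 st.py 3;python3 st.py 3
```

```text
t 20.2 Mz 0.0759 tau6 0.0751 F [2.  4.7 1.8] pos [0.6039 0.184  0.1061] yaw -0.0643 q6 -1.269 v6 -0.001 w 0.0137
t 20.35 Mz 0.0616 tau6 0.08 F [1.6 4.6 0.9] pos [0.6039 0.1841 0.106 ] yaw -0.0642 q6 -1.269 v6 0.001 w 0.0138
```

Request:
{"method": "play_rows", "body": {"twist": [[0, 0, 0], [0, 0, 0], [0, 0, 0], [0, 0, -0.088], [0, 0, -0.088], [0, 0, -0.088], [0, 0, -0.088], [0, 0, -0.088], [0, 0, -0.088], [0, 0, -0.088], [0, 0, -0.088], [0, 0, -0.088]], "travel": [[0, 0, 0], [0, 0, 0.02], [0, 0, 0.88], [-0.204, -0.0775, 0], [-0.204, -0.0775, 0], [-0.204, -0.0775, 0], [-0.204, -0.0775, 0], [-0.204, -0.0775, 0], [-0.204, -0.0775, 0], [-0.204, -0.0775, 0], [-0.204, -0.0775, 0], [-0.204, -0.0775, 0]], "grip": [0, 0, 0, 0, 0, 0, 0, 0, 0, 0, 0, 0]}}

```text
time_s: 21.55
ee_pos: [0.5114, 0.1484, 0.1509]
eef_rot: [-1.572, -0.0, -1.315]
force: [-0.8, -0.2, -0.7]
grip_width: 0.0469
```

Request:
{"method": "play_rows", "body": {"twist": [[0, 0, -0.088], [0, 0, -0.088], [0, 0, 0], [0, 0, 0]], "travel": [[-0.204, -0.0775, 0], [-0.204, -0.0775, 0], [0, 0, 0], [0, 0, 0]], "grip": [0, 0, 0, 0]}}

```text
time_s: 21.95
ee_pos: [0.4919, 0.1411, 0.1512]
eef_rot: [-1.571, -0.0, -1.582]
force: [0.6, -0.3, -0.4]
grip_width: 0.0464
```

```bash
python3 pic.py s5;python3 st.py 2
```

```text
t 22.1 Mz 0.0007 tau6 -0.058 F [0.7 0.1 0.6] pos [0.4919 0.1413 0.1509] yaw -1.5836 q6 0.221 v6 0.011 w 0.0472
```

View pics/s5.png

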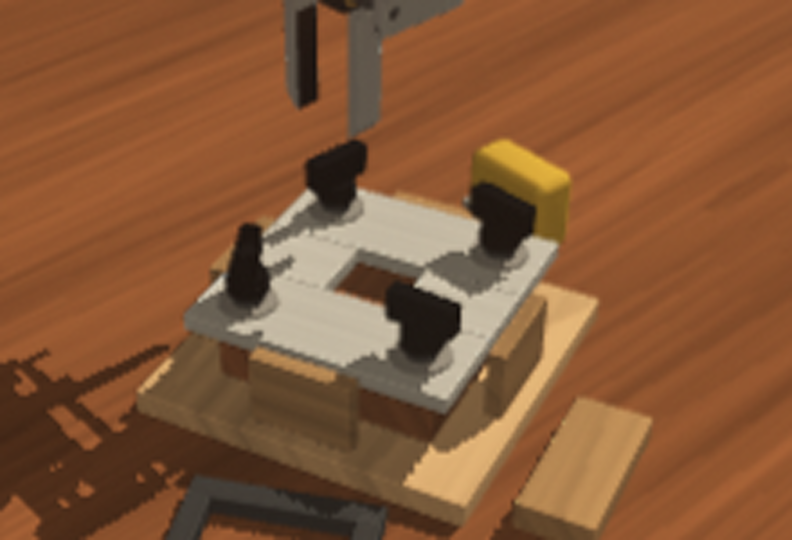

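The fingers are over knob 1 and aligned, and all the knobs show their new wing angles. I descend and start round two.

Request:
{"method": "play_rows", "body": {"twist": [[0, 0, 0], [0, 0, 0], [0, 0, 0], [0, 0, 0], [0, 0, 0], [0, 0, 0], [0, 0, 0], [0, 0, 0], [0, 0, -0.06], [0, 0, -0.06], [0, 0, 0], [0, 0, 0]], "travel": [[0, 0, -0.5], [0, 0, -0.41], [0, 0, 0], [0, 0, 0], [0, 0, 0], [0, 0, 0], [0, 0, 0], [0, 0, 0], [0, 0, 0], [0, 0, 0], [0, 0, 0], [0, 0, 0]], "grip": [0, 0, 0, 1, 1, 1, 1, 1, 1, 1, 1, 1]}}

```text
time_s: 23.3
ee_pos: [0.4917, 0.1413, 0.106]
eef_rot: [-1.57, 0.0, -1.772]
force: [-2.4, -0.9, 5.4]
grip_width: 0.014
```

```bash
python3 st.py 4;python3 st.py 4
```

```text
t 23.5 Mz 0.1001 tau6 0.103 F [-1.8 -0.   6.8] pos [0.4917 0.1413 0.106 ] yaw -1.7715 q6 0.409 v6 -0.002 w 0.0137
t 23.7 Mz 0.0904 tau6 0.1025 F [-2.2  0.1  5.8] pos [0.4917 0.1413 0.1061] yaw -1.7715 q6 0.409 v6 -0.0 w 0.0139
```

Request:
{"method": "play_rows", "body": {"twist": [[0, 0, -0.055], [0, 0, -0.055], [0, 0, -0.055], [0, 0, -0.055], [0, 0, 0], [0, 0, 0], [0, 0, 0]], "travel": [[-0.004, 0, 0.006], [0, 0, 0], [0, 0, 0], [0, 0, 0], [0, 0, 0], [0, 0, 0], [0, 0, 0]], "grip": [1, 1, 1, 1, 1, 1, 1]}}

```text
time_s: 24.4
ee_pos: [0.491, 0.1416, 0.1061]
eef_rot: [-1.572, -0.0, -2.117]
force: [-3.9, 1.4, 5.6]
grip_width: 0.0139
```

```bash
python3 st.py 4;python3 st.py 4
```

```text
t 24.6 Mz 0.2116 tau6 0.1887 F [-4.7  2.8  5.7] pos [0.491  0.1416 0.1061] yaw -2.1168 q6 0.754 v6 0.001 w 0.0144
t 24.8 Mz 0.1958 tau6 0.1887 F [-5.1  2.3  5.4] pos [0.491  0.1416 0.1061] yaw -2.1168 q6 0.754 v6 0.0 w 0.0135
```

Request:
{"method": "play_rows", "body": {"twist": [[0, 0, -0.045], [0, 0, 0], [0, 0, 0], [0, 0, 0]], "travel": [[-0.004, 0.002, 0.004], [0, 0, 0], [0, 0, 0], [0, 0, 0]], "grip": [1, 1, 1, 1]}}

```text
time_s: 25.2
ee_pos: [0.4909, 0.1416, 0.1061]
eef_rot: [-1.572, -0.0, -2.187]
force: [-4.9, 2.8, 3.7]
grip_width: 0.0138
```

```bash
python3 st.py 4
```

```text
t 25.4 Mz 0.219 tau6 0.2212 F [-5.1  2.5  3.4] pos [0.4909 0.1416 0.1061] yaw -2.1872 q6 0.825 v6 0.001 w 0.0132
```

Request:
{"method": "play_rows", "body": {"twist": [[0, 0, 0], [0, 0, 0], [0, 0, 0], [0, 0, -0.0865], [0, 0, -0.0865], [0, 0, -0.0865], [0, 0, -0.0865], [0, 0, -0.0865], [0, 0, 0], [0, 0, 0], [0, 0, 0]], "travel": [[0, 0, 0], [0, 0, 0.02], [0, 0, 0.88], [0.614, -0.283, 0], [0.614, -0.283, 0], [0.614, -0.283, 0], [0.614, -0.283, 0], [0.614, -0.283, 0], [0, 0, 0], [0, 0, 0], [0, 0, 0]], "grip": [0, 0, 0, 0, 0, 0, 0, 0, 0, 0, 0]}}

```text
time_s: 26.5
ee_pos: [0.6442, 0.0709, 0.151]
eef_rot: [-1.571, -0.0, -2.868]
force: [-0.5, -1.2, -0.1]
grip_width: 0.0467
```

```bash
python3 pic.py s6;python3 st.py 1
```

```text
t 26.6 Mz -0.0044 tau6 -0.0272 F [-0.2  0.9  0.2] pos [0.6442 0.0711 0.1514] yaw -2.8685 q6 1.351 v6 0.005 w 0.0469
```

View pics/s6.png

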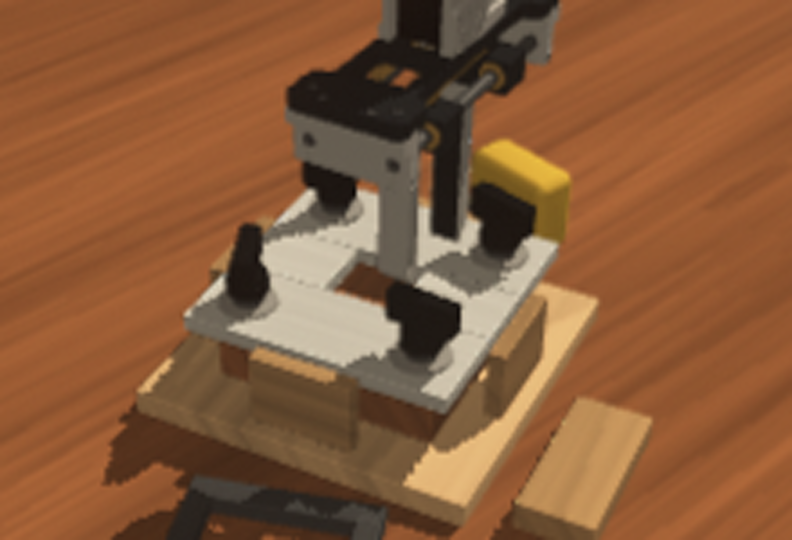

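The gripper is above knob 3 (425,320), with the jaws across its wing.

Request:
{"method": "play_rows", "body": {"twist": [[0, 0, 0], [0, 0, 0], [0, 0, 0], [0, 0, 0], [0, 0, 0], [0, 0, 0], [0, 0, 0], [0, 0, 0], [0, 0, -0.06], [0, 0, -0.06], [0, 0, 0], [0, 0, 0]], "travel": [[0, 0, -0.5], [0, 0, -0.41], [0, 0, 0], [0, 0, 0], [0, 0, 0], [0, 0, 0], [0, 0, 0], [0, 0, 0], [0, 0, 0], [0, 0, 0], [0, 0, 0], [0, 0, 0]], "grip": [0, 0, 0, 1, 1, 1, 1, 1, 1, 1, 1, 1]}}

```text
time_s: 27.8
ee_pos: [0.6448, 0.0709, 0.1061]
eef_rot: [-1.571, 0.001, -3.056]
force: [-1.5, 2.7, 5.5]
grip_width: 0.0139
```

```bash
python3 st.py 4;python3 st.py 4
```

```text
t 28.0 Mz 0.0898 tau6 0.0883 F [-1.8  2.7  5.7] pos [0.6448 0.0709 0.1061] yaw -3.0554 q6 1.537 v6 -0.001 w 0.0137
t 28.2 Mz 0.0928 tau6 0.0877 F [-2.9  2.4  6.1] pos [0.6448 0.0709 0.1061] yaw -3.0553 q6 1.537 v6 -0.001 w 0.0142
```

Request:
{"method": "play_rows", "body": {"twist": [[0, 0, -0.06], [0, 0, -0.06], [0, 0, -0.06], [0, 0, -0.06], [0, 0, 0], [0, 0, 0], [0, 0, 0]], "travel": [[-0.004, 0.004, 0.006], [0, 0, 0], [0, 0, 0], [0, 0, 0], [0, 0, 0], [0, 0, 0], [0, 0, 0]], "grip": [1, 1, 1, 1, 1, 1, 1]}}

```text
time_s: 28.9
ee_pos: [0.6447, 0.0712, 0.1062]
eef_rot: [-1.572, 0.001, 2.851]
force: [-0.0, 5.3, 5.3]
grip_width: 0.0137
```

```bash
python3 st.py 4;python3 st.py 4
```

```text
t 29.1 Mz 0.196 tau6 0.1923 F [0.8 6.1 4.4] pos [0.6447 0.0712 0.1062] yaw 2.8512 q6 1.914 v6 0.001 w 0.0141
t 29.3 Mz 0.184 tau6 0.1926 F [0.6 5.8 3.8] pos [0.6448 0.0712 0.1062] yaw 2.8512 q6 1.914 v6 -0.0 w 0.0136
```

Request:
{"method": "play_rows", "body": {"twist": [[0, 0, -0.055], [0, 0, 0], [0, 0, 0], [0, 0, 0]], "travel": [[0, 0.004, 0.004], [0, 0, 0], [0, 0, 0], [0, 0, 0]], "grip": [1, 1, 1, 1]}}

```text
time_s: 29.7
ee_pos: [0.6447, 0.0713, 0.1062]
eef_rot: [-1.571, 0.001, 2.765]
force: [2.8, 5.1, 3.3]
grip_width: 0.014
```

```bash
python3 st.py 4
```

```text
t 29.9 Mz 0.2163 tau6 0.2228 F [2.3 4.6 2.2] pos [0.6448 0.0712 0.1062] yaw 2.7654 q6 2.0 v6 0.0 w 0.014
```

Request:
{"method": "play_rows", "body": {"twist": [[0, 0, 0], [0, 0, 0], [0, 0, 0], [0, 0, 0.0927], [0, 0, 0.0927], [0, 0, 0.0927], [0, 0, 0.0927], [0, 0, 0.0927], [0, 0, 0.0927], [0, 0, 0.0927], [0, 0, 0.0927], [0, 0, 0.0927]], "travel": [[0, 0, 0], [0, 0, 0.02], [0, 0, 0.88], [-0.124, -0.046, 0], [-0.124, -0.046, 0], [-0.124, -0.046, 0], [-0.124, -0.046, 0], [-0.124, -0.046, 0], [-0.124, -0.046, 0], [-0.124, -0.046, 0], [-0.124, -0.046, 0], [-0.124, -0.046, 0]], "grip": [0, 0, 0, 0, 0, 0, 0, 0, 0, 0, 0, 0]}}

```text
time_s: 31.1
ee_pos: [0.5883, 0.0497, 0.1508]
eef_rot: [-1.571, -0.001, -2.204]
force: [-0.1, -0.1, -0.4]
grip_width: 0.0471
```

Request:
{"method": "play_rows", "body": {"twist": [[0, 0, 0.0927], [0, 0, 0.0927], [0, 0, 0.0927], [0, 0, 0.0927], [0, 0, 0.0927], [0, 0, 0.0927], [0, 0, 0.0927], [0, 0, 0.0927], [0, 0, 0.0927], [0, 0, 0], [0, 0, 0]], "travel": [[-0.124, -0.046, 0], [-0.124, -0.046, 0], [-0.124, -0.046, 0], [-0.124, -0.046, 0], [-0.124, -0.046, 0], [-0.124, -0.046, 0], [-0.124, -0.046, 0], [-0.124, -0.046, 0], [-0.124, -0.046, 0], [0, 0, 0], [0, 0, 0]], "grip": [0, 0, 0, 0, 0, 0, 0, 0, 0, 0, 0]}}

```text
time_s: 32.2
ee_pos: [0.533, 0.0294, 0.1511]
eef_rot: [-1.571, -0.0, -0.905]
force: [-1.2, -0.5, -0.0]
grip_width: 0.0466
```

```bash
python3 pic.py s7;python3 st.py 1
```

```text
t 32.3 Mz -0.0422 tau6 0.0106 F [-0.1 -0.1 -0.2] pos [0.5331 0.0295 0.151 ] yaw -0.9042 q6 -0.68 v6 -0.012 w 0.047
```

View pics/s7.png

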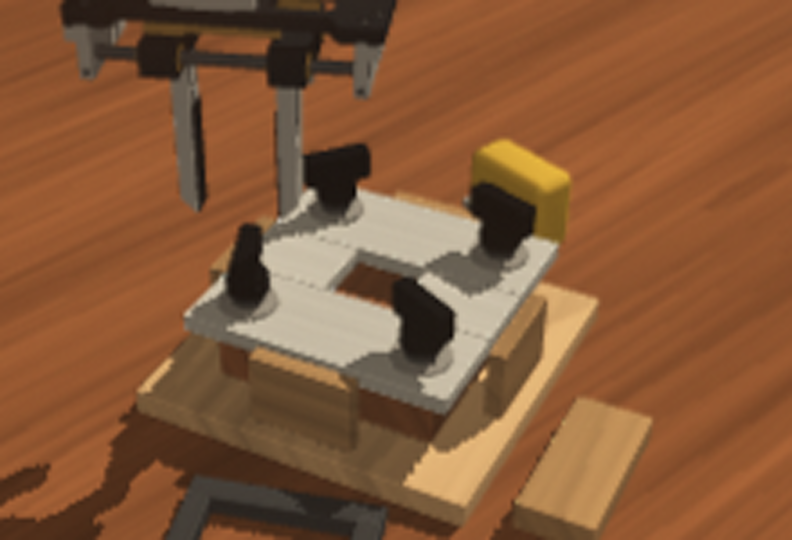

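The hand is over knob 2 (247,265), with its wing between the fingers.

Request:
{"method": "play_rows", "body": {"twist": [[0, 0, 0], [0, 0, 0], [0, 0, 0], [0, 0, 0], [0, 0, 0], [0, 0, 0], [0, 0, 0], [0, 0, 0], [0, 0, -0.06], [0, 0, -0.06], [0, 0, 0], [0, 0, 0]], "travel": [[0, 0.01, -0.5], [0, 0, -0.41], [0, 0, 0], [0, 0, 0], [0, 0, 0], [0, 0, 0], [0, 0, 0], [0, 0, 0], [0, 0, 0], [0, 0, 0], [0, 0, 0], [0, 0, 0]], "grip": [0, 0, 0, 1, 1, 1, 1, 1, 1, 1, 1, 1]}}

```text
time_s: 33.5
ee_pos: [0.533, 0.03, 0.106]
eef_rot: [-1.57, -0.0, -1.087]
force: [-2.0, -0.6, 5.1]
grip_width: 0.0135
```

```bash
python3 st.py 4;python3 st.py 4
```

```text
t 33.7 Mz 0.1038 tau6 0.096 F [-2.3 -0.3  6.4] pos [0.533 0.03  0.106] yaw -1.0863 q6 -0.497 v6 0.0 w 0.0139
t 33.9 Mz 0.0966 tau6 0.0955 F [-2.5 -0.4  5.5] pos [0.533 0.03  0.106] yaw -1.0864 q6 -0.497 v6 0.002 w 0.0136
```

Request:
{"method": "play_rows", "body": {"twist": [[0, 0, -0.06], [0, 0, -0.06], [0, 0, -0.06], [0, 0, -0.06], [0, 0, 0], [0, 0, 0], [0, 0, 0]], "travel": [[-0.004, 0, 0.006], [0, 0, 0], [0, 0, 0], [0, 0, 0], [0, 0, 0], [0, 0, 0], [0, 0, 0]], "grip": [1, 1, 1, 1, 1, 1, 1]}}

```text
time_s: 34.6
ee_pos: [0.5328, 0.03, 0.106]
eef_rot: [-1.571, -0.0, -1.463]
force: [-1.7, -2.4, 5.0]
grip_width: 0.0139
```

```bash
python3 st.py 4;python3 st.py 4
```

```text
t 34.8 Mz 0.1602 tau6 0.1854 F [-2.3 -1.9  5. ] pos [0.5328 0.03   0.1061] yaw -1.4631 q6 -0.12 v6 0.0 w 0.0137
t 35.0 Mz 0.1924 tau6 0.1857 F [-1.5 -2.9  5.9] pos [0.5328 0.03   0.1061] yaw -1.4632 q6 -0.12 v6 0.001 w 0.0137
```

Request:
{"method": "play_rows", "body": {"twist": [[0, 0, -0.065], [0, 0, 0], [0, 0, 0], [0, 0, 0]], "travel": [[-0.002, -0.002, 0.006], [0, 0, 0], [0, 0, 0], [0, 0, 0]], "grip": [1, 1, 1, 1]}}

```text
time_s: 35.4
ee_pos: [0.5327, 0.03, 0.1061]
eef_rot: [-1.571, -0.0, -1.566]
force: [-0.2, -2.7, 1.8]
grip_width: 0.014
```

```bash
python3 st.py 4
```

```text
t 35.6 Mz 0.2196 tau6 0.1951 F [ 1.  -2.1  2.1] pos [0.5326 0.03   0.1061] yaw -1.5677 q6 -0.015 v6 0.006 w 0.0142
```

Request:
{"method": "play_rows", "body": {"twist": [[0, 0, 0], [0, 0, 0], [0, 0, 0], [0, 0, 0.092], [0, 0, 0.092], [0, 0, 0.092], [0, 0, 0.092], [0, 0, 0.092], [0, 0, 0.092], [0, 0, 0.092], [0, 0, 0.092], [0, 0, 0.092]], "travel": [[0, 0, 0], [0, 0, 0.02], [0, 0, 0.88], [0.13, 0.28, 0], [0.13, 0.28, 0], [0.13, 0.28, 0], [0.13, 0.28, 0], [0.13, 0.28, 0], [0.13, 0.28, 0], [0.13, 0.28, 0], [0.13, 0.28, 0], [0.13, 0.28, 0]], "grip": [0, 0, 0, 0, 0, 0, 0, 0, 0, 0, 0, 0]}}

```text
time_s: 36.8
ee_pos: [0.5911, 0.1567, 0.151]
eef_rot: [-1.571, 0.001, -0.262]
force: [-0.1, 0.4, 0.8]
grip_width: 0.0469
```

Request:
{"method": "play_rows", "body": {"twist": [[0, 0, 0.092], [0, 0, 0.092], [0, 0, 0], [0, 0, 0]], "travel": [[0.13, 0.28, 0], [0.13, 0.28, 0], [0, 0, 0], [0, 0, 0]], "grip": [0, 0, 0, 0]}}

```text
time_s: 37.2
ee_pos: [0.6038, 0.1838, 0.1508]
eef_rot: [-1.571, 0.001, 0.017]
force: [-0.5, 0.6, 0.4]
grip_width: 0.0467
```

```bash
python3 pic.py s8;python3 st.py 1
```

```text
t 37.3 Mz -0.0037 tau6 0.0207 F [-0.  -0.2  1.4] pos [0.6038 0.1834 0.1511] yaw 0.0172 q6 -1.351 v6 -0.012 w 0.0471
```

View pics/s8.png

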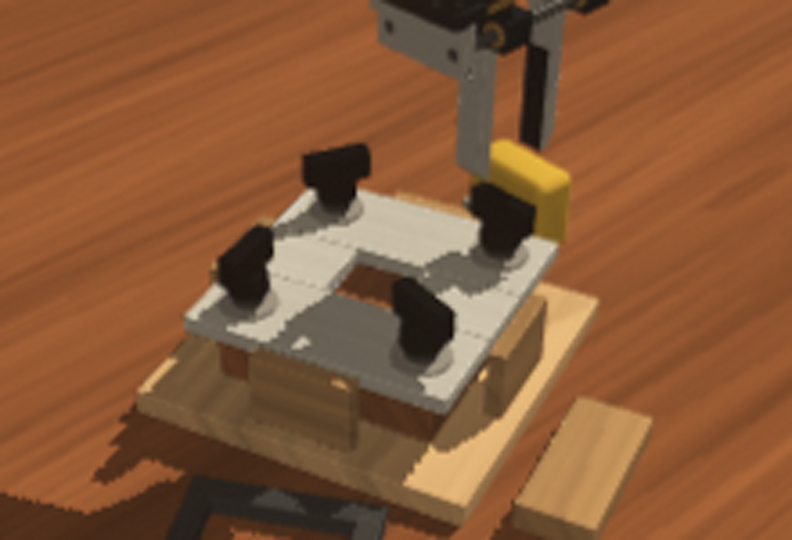

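The hand is over knob 4 (503,215), aligned with its wing.

Request:
{"method": "play_rows", "body": {"twist": [[0, 0, 0], [0, 0, 0], [0, 0, 0], [0, 0, 0], [0, 0, 0], [0, 0, 0], [0, 0, 0], [0, 0, 0], [0, 0, -0.06], [0, 0, -0.06], [0, 0, 0], [0, 0, 0]], "travel": [[0.004, 0.01, -0.5], [0, 0, -0.41], [0, 0, 0], [0, 0, 0], [0, 0, 0], [0, 0, 0], [0, 0, 0], [0, 0, 0], [0, 0, 0], [0, 0, 0], [0, 0, 0], [0, 0, 0]], "grip": [0, 0, 0, 1, 1, 1, 1, 1, 1, 1, 1, 1]}}

```text
time_s: 38.5
ee_pos: [0.6045, 0.1843, 0.1063]
eef_rot: [-1.571, -0.001, -0.165]
force: [-1.5, -2.3, 5.3]
grip_width: 0.0137
```

```bash
python3 st.py 4;python3 st.py 4
```

```text
t 38.7 Mz 0.0983 tau6 0.0621 F [-0.7 -3.   5.6] pos [0.6045 0.1843 0.1062] yaw -0.1643 q6 -1.168 v6 0.002 w 0.0141
t 38.9 Mz 0.0856 tau6 0.0616 F [-1.2 -3.2  6.4] pos [0.6045 0.1843 0.1063] yaw -0.1644 q6 -1.168 v6 -0.001 w 0.0137
```

Request:
{"method": "play_rows", "body": {"twist": [[0, 0, -0.06], [0, 0, -0.06], [0, 0, -0.06], [0, 0, -0.06], [0, 0, 0], [0, 0, 0], [0, 0, 0]], "travel": [[-0.002, -0.004, 0.006], [0, 0, 0], [0, 0, 0], [0, 0, 0], [0, 0, 0], [0, 0, 0], [0, 0, 0]], "grip": [1, 1, 1, 1, 1, 1, 1]}}

```text
time_s: 39.6
ee_pos: [0.6045, 0.1845, 0.1063]
eef_rot: [-1.57, -0.001, -0.541]
force: [2.3, 0.6, 3.8]
grip_width: 0.0139
```

```bash
python3 st.py 4;python3 st.py 4
```

```text
t 39.8 Mz 0.1573 tau6 0.1405 F [2.9 1.1 4.8] pos [0.6045 0.1845 0.1063] yaw -0.5435 q6 -0.789 v6 0.004 w 0.0137
t 40.0 Mz 0.1549 tau6 0.1762 F [3.1 0.7 5.3] pos [0.6045 0.1844 0.1063] yaw -0.5439 q6 -0.789 v6 0.001 w 0.0134
```

Request:
{"method": "play_rows", "body": {"twist": [[0, 0, -0.06], [0, 0, -0.06], [0, 0, 0], [0, 0, 0], [0, 0, 0]], "travel": [[0.002, 0, 0.006], [0, 0, 0], [0, 0, 0], [0, 0, 0], [0, 0, 0]], "grip": [1, 1, 1, 1, 1]}}

```text
time_s: 40.5
ee_pos: [0.6046, 0.1845, 0.1063]
eef_rot: [-1.57, -0.0, -0.73]
force: [4.8, 3.4, 3.8]
grip_width: 0.014
```

```bash
python3 st.py 4;python3 st.py 4
```

```text
t 40.7 Mz 0.1965 tau6 0.231 F [5.6 2.7 2.1] pos [0.6046 0.1845 0.1063] yaw -0.7299 q6 -0.603 v6 -0.001 w 0.0136
t 40.9 Mz 0.2503 tau6 0.231 F [4.7 1.1 3.2] pos [0.6045 0.1845 0.1063] yaw -0.7298 q6 -0.603 v6 0.001 w 0.0139
```

Request:
{"method": "play_rows", "body": {"twist": [[0, 0, 0], [0, 0, 0], [0, 0, 0], [0, 0, 0], [0, 0, 0], [0, 0, 0], [0, 0, 0], [0, 0, 0], [0, 0, 0], [0, 0, 0], [0, 0, 0]], "travel": [[0, 0, 0], [0, 0, 0], [0, 0, 0.02], [0, 0, 0.6], [0, 0, 0.6], [0, 0, 0.6], [-0.6, 0, 0.6], [-0.8, 0, 0], [-0.8, 0, 0], [0, 0, 0], [0, 0, 0]], "grip": [0, 0, 0, 0, 0, 0, 0, 0, 0, 0, 0]}}

```text
time_s: 42.0
ee_pos: [0.4942, 0.1843, 0.2278]
eef_rot: [-1.57, -0.0, -0.732]
force: [0.6, 0.4, 0.6]
grip_width: 0.0474
```

```bash
python3 pic.py s9; python3 st.py 6; python3 - <<'E'
from h import *
c=ctrl.camera("top"); cv2.imwrite("pics/top9.png",c["img"][:,:,::-1])
E
```

```text
t 42.35 Mz 0.0011 tau6 -0.004 F [-0.7 -0.   1.2] pos [0.4947 0.1842 0.2269] yaw -0.7334 q6 -0.55 v6 0.0 w 0.0468
```

View pics/s9.png

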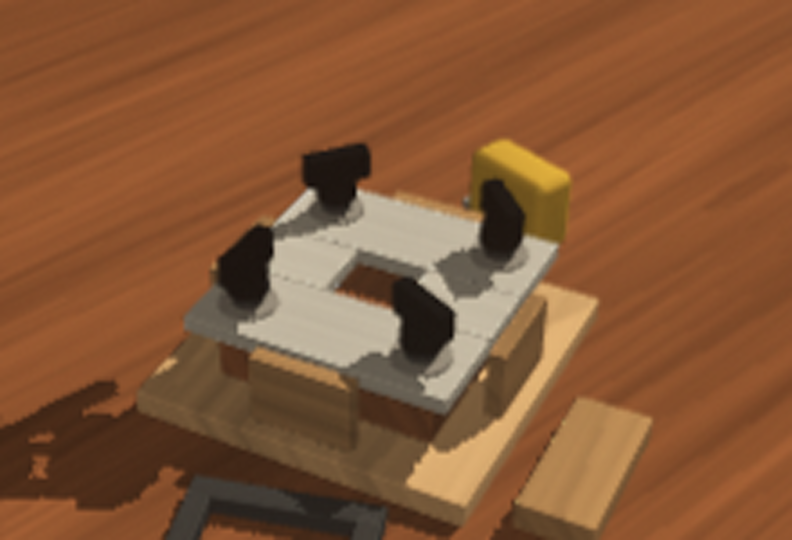

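View pics/top9.png

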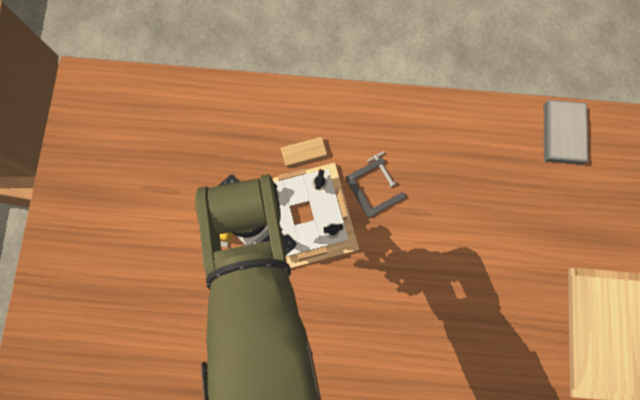

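The gripper is free and clear of the jig. The plate looks level, and the tape (525,190 in the crop), offcut (304,152) and clamp (375,187) have not moved. I hand in.

```bash
python3 -c "
from station import ctrl
print(ctrl.hand_in())"
```

```text
the job is handed in; nothing more can be done
None
```

I tightened all four knobs in two crosswise rounds (1, 3, 2, 4 each time), let go, and handed the job in at about 42 s of the 72 s allowed. `hand_in()` gives no verdict, so the result is not confirmed.

| Knob | First round (N m) | Second round (N m) |
|---|---|---|
| 1 | 0.08–0.10 | 0.22 |
| 3 | 0.07–0.09 | 0.22 |
| 2 | 0.09–0.11 | 0.20–0.22 |
| 4 | 0.08 | 0.22–0.23 |

Each range covers the two ways I measured the resistance: the wrist moment and the last joint's torque.

**Last checks:** The gripper is open and well clear, with wrist force and moment near zero. In the final pictures the plate looks level, and the tape, clamp and offcut are where they started.

**Doubts:**
- **Torque readings:** the wrist moment was noisy, and the two measurements differed by up to about 0.03 N m in places. Knob 2's first-round reading was 0.11 against 0.05, taken while the joint was still settling.
- **Knobs 1 and 3:** I did not feel them again after tightening 2 and 4. I estimate they eased from about 17 N to 15 N, inside the 10–22 N limits.
- **Levelness:** I judged this by eye and from the even torques; the cameras cannot resolve 0.004 rad.

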